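Level the table griddle and hold the spirit level down

TASK

Turn the rotary switch of the small table griddle to off, then lay the spirit level on its cooking plate, along the plate. Turn the levelling foot at the griddle's right end until the bubble stands between the two lines of the vial, then push down on the level with a steady push of about 10 N, bubble still between the lines. Finish while still pushing, so that somebody else can tighten the lock nut, and leave the other kitchen things where they stand.

Things in the scene. Friction and masses are not known exactly. Their poses are not given: they have to be found in the camera images.
- griddle: table griddle of brushed steel, dark cooking plate; heavy, does not slide. Origin on the worktop; y along it to its left end, x to its back. Housing x -75..75, y -150..180, top z 55 mm; plate x -70..70, y -145..95, top z 68 mm, flat, no rim. Stands on two plain feet at y +135 and the levelling foot; its right end is up to 3 mm low at the start; front to back it is level
- plate_mid (a point): middle of the plate's top face, tilts with the plate (griddle frame 0, -25, 68 mm once the griddle is level, up to 2 mm lower at the start); axes as the griddle's. Over the rear of the worktop hangs a wall cabinet (from about 0.58 m ahead of the robot, 0.46 m up): keep wrist and forearm out of it, swing sideways drawn in
- switch_grip (a point): on the vertical axis of the rotary switch, left end of the griddle's top (griddle frame 0, 141, 77 mm). Black disc 40 mm across, z 58..65; on it a bar to grip, 40 long, 11 thick, z 65..86 mm. The plate's end is 46 mm away along y, else free. The point does not turn with the bar
- switch (a joint): rotary switch (rad): 1.571 on, bar along the griddle's y, its white line to the left (short bar mark); 0 off, bar along the griddle's x, white line to the front (ring mark). Turn it counter-clockwise seen from above to switch off. A spring detent (0.05 N m) throws it to the nearer end
- foot_grip (a point): on the vertical axis of the levelling foot, outside the griddle's right end (griddle frame 0, -200, 63 mm), at mid height of its ribbed round black knob: 34 mm across, z 52..74. The knob keeps its height; lug below it z 26..38; housing wall 50 mm from the axis. Clockwise from above raises the right end, 8 mm a turn; 0.12 N m turns it, it stays where left; needs 0.8 to 2.3 rad
- level: spirit level: aluminium bar with black ends, 200 mm long (its y axis), 24 wide (x), 42 high (z), about 0.4 kg; origin in the middle of its underside. Lies flat on the worktop left of the griddle. Vial in a window in the middle of the top, 66 mm long, along y; the whole top carries a push. Either end may point left
- bubble (a joint): bubble's place in the vial (m from the middle, positive to the level's +y end). It runs to the higher end: 1.7 mm for a slope of 1 mm per m (6.5 mm per rad of the foot), at most 22 mm, settling in about 1 s. Bubble 18 mm long, the vial's two lines 23 mm apart: between them is within 2.5 mm of 0
- salt_shaker: glass salt shaker, 44 mm across, 90 mm high, to the left of the toaster; origin under its middle
- pepper_mill: wooden pepper mill, 58 mm across, 150 mm high, to the left of the toaster; origin under its middle
- spice_jar: spice jar, 41 mm across, 105 mm high, to the left of the toaster; origin under its middle
- mug: green mug, 86 mm across, 94 mm high, behind the right end of the griddle; origin under its middle

How it is judged (in metres and radians):
On the way, in this order (a step that is already met when the one before it is completed fails the run):
1. the rotary switch is off before the level is on the plate (value of joint switch below 0.2 rad), for 0.2 s.
2. the level rests on the plate, along it (contact force between level and griddle above 1.5 N and z of level in the frame of plate_mid between -0.004 and 0.004 m and angle between the y axis of level and the y axis of griddle, either way round below 0.12 rad), for 0.3 s.
At the end, for the whole second after the job is handed in: Switch off (within 0.2 rad); plate level (0.0025 rad); level flat on it (0.006 rad) and along it (0.12 rad; middle within 40 mm lengthwise, 58 mm crosswise of the plate's); bubble within 2.5 mm of its middle; fingers still pushing: the level bears on the plate with 7 to 35 N (own weight about 4 N) (value of joint switch below 0.2 rad and z of level in the frame of plate_mid between -0.004 and 0.004 m and x of level in the frame of plate_mid between -0.058 and 0.058 m and y of level in the frame of plate_mid between -0.04 and 0.04 m and angle between the y axis of level and the y axis of griddle, either way round below 0.12 rad and value of joint bubble between -0.0025 and 0.0025 m and contact force between the fingers and level above 2.5 N and contact force between level and griddle between 7 and 35 N and linear speed of level below 0.01 m/s and angle between plate_mid's own z axis and vertical below 0.0025 rad and angle between the z axis of level and the z axis of plate_mid, either way round below 0.006 rad); the arm keeps its last pose, push and grip.
It fails at once if a bystander is pushed away (distance of any of salt_shaker, pepper_mill, spice_jar, mug from where it was at the start of the episode above 0.03 m).
It also fails if it takes over 72 s, if anything falls off the work surface, if the arm or the gripper's body presses on something with over 40 N, if the wrist force passes 120 N, or if a joint passes its speed limit or range.

ROBOT

A 7-joint arm with a two-finger parallel gripper is mounted at the origin on a cart in front of the work surface, level with it; the furniture and walls round the work are solid. World frame = base frame: x ahead of the robot, y to its left, z up, the work surface at z = 0. Lengths are in m, angles in degrees, forces in N, time in s.
With the tool pointing down it reaches from about 0.425 to 0.975 m from the base axis. Payload 16.7 kg.
Tool frame: the origin (TCP) lies on the centre line of the jaws, within the pads' length; the fingertips stand 8 mm ahead of it and the grasp point (between the pads) lies 11 mm behind it; z points along the fingers, y is the line along which they close (so a half turn about z gives the same grasp; the last joint's range is limited). The gripper opens to 85 mm and grips with 20 to 120 N. Pads are 22 mm wide; open, the fingers measure 114 mm over their backs; the gripper's body (76 mm by 85 mm) begins 54 mm behind the grasp point. The pads swing forward as they close: fully open they stand 13 mm farther back than shut.
Start: joints at [-77.149, 24.414, 4.234, 92.017, -1.954, 63.644, -3.845], TCP at [0.246, 0.628, 0.239] pointing down, gripper open.
Joint ranges: [-163.25, 163.25], [-28.42, 122.38], [-70.27, 78.77], [12.13, 141.07], [-58.53, 238.53], [9.26, 117.41], [-156.51, 156.51]. Speed limits (degrees/s): [108.29, 108.29, 136.94, 136.94, 172.46, 172.46, 172.46].

INTERFACE

Orientations are given as a 3x3 rotation matrix whose columns are the frame's x, y, z axes.
In Python, from cell import arm gives the robot as it stands.
- The arm moves only by the shell command python3 -m crank 'ROWS' [OPENING]. ROWS is rows parted by semicolons, their numbers by spaces, 1 to 20 of them, each of 6 numbers: dx, dy, dz in m, then a rotation vector rx, ry, rz in degrees; each row shifts and turns the commanded pose from where the row before left it, along the tool's axes as they then stand; what a row does not reach is not made up. A row lasts 1/8 s, in which the tool goes at most 0.0625 m and 10.7 degrees, less where a joint would pass 70% of its speed; a pose out of reach is approached as far as the arm can. OPENING is the finger opening in m, set as the command begins (- or left out keeps the last). The fingers move at their own pace and stop on an object; the grip force is fixed at half the most. Time passes only in rows, so rows that do not move let the fingers close. It prints the time, the measured TCP pose, the force, the opening and the grip force at its end.
- arm.state(): the state, without advancing time (a new reading comes with each control period).
- arm.snapshot(name): name is "side" or "top" or "wrist"; returns (picture, depth): 480x640x3 uint8, red, green, blue; 480x640 float32, m along the optical axis (not along the pixel's ray), 0 where there is no reading.
- arm.camera_model(name): a dict with "fx", "fy", "cx", "cy" (pixels), "world_from_camera" (4x4, takes a point from camera to world coordinates). Camera axes: x right, y up, looking along -z (the intrinsics and any distortion apply to the point x, -y, -z); pixel columns grow to the right and rows downward; lengths in m; the calibration is good to about 2 mm. A picture is of the moment at which its call begins: read the wrist's pose just before it. camera_model takes no time and is no camera call; for the wrist camera it gives the pose at the moment of the call.
- arm.job_done(): hands the job in; it is judged then, once.
The state is a dict: "time": time; "joints": joint angles; "qd": joint speeds; "joint_torque": joint torques, N m; "position": TCP position; "eef_rot": TCP orientation; "contact_force": force on the tool from outside, world axes, zero at the start; "wrist_torque": the same for the moment, N m; "gripper_width": finger opening in m; "grasp_force": force on a finger pad.
Only numpy, scipy, OpenCV 4.12 (cv2) and the standard library are available. Lean on these libraries where they do the work, as an engineer would, in place of code of your own. Each camera call takes 0.05 s, during which the arm holds its last target. There are 200 camera calls.

## Working session

There is one attempt and no reset: what is moved stays moved. The work goes in short steps, Python scripts to look and compute and a shell command to move; the robot and the scene stay as the last step left them, time stands still between calls to the robot, and variables do not carry over. Pictures are saved under pics/ and viewed, at most 10 in all, crops included, and the job is handed in when it is done.

```bash
mkdir -p pics; ls
cat > h.py <<'E'
import numpy as np, cv2
from cell import arm
def snap(n,f):
    m=arm.camera_model(n); p,d=arm.snapshot(n); cv2.imwrite('pics/'+f+'.png',p[:,:,::-1]); np.savez('pics/'+f+'.npz',p=p,d=d,T=m['world_from_camera'],K=[m['fx'],m['fy'],m['cx'],m['cy']]); return m
def pt(f,u,v,z=None):
    q=np.load('pics/'+f+'.npz');fx,fy,cx,cy=q['K'];T=q['T']
    r=T[:3,:3]@np.array([(u-cx)/fx,-(v-cy)/fy,-1]);o=T[:3,3]
    if z is None: return o+r*q['d'][int(v),int(u)]
    return o+r*(z-o[2])/r[2]
E
python3 - <<'E'
from h import *
s=arm.state();print(s['time'],s['position'],s['eef_rot'],s['gripper_width'])
for n in('top','side'):
    m=snap(n,n+'0');print(n,m)
E
```

```text
pics
0.0 [0.24637035 0.6279986  0.23860403] [[-9.30915153e-01  3.65235280e-01 -4.08657330e-04]
 [ 3.65235501e-01  9.30914320e-01 -1.24797001e-03]
 [-7.53777180e-05 -1.31101036e-03 -9.99999138e-01]] 0.08525183836989218
top {'fx': 455.168460115275, 'fy': 455.168460115275, 'cx': 317.6117764241047, 'cy': 238.94426013305852, 'world_from_camera': array([[ 0.01548297,  0.9930172 , -0.11694919,  0.43993266],
       [-0.99784035,  0.02281258,  0.06159722,  0.11823677],
       [ 0.06383501,  0.11574291,  0.99122584,  1.19723392],
       [ 0.        ,  0.        ,  0.        ,  1.        ]])}
side {'fx': 610.9658799358358, 'fy': 610.9658799358358, 'cx': 325.84986696343077, 'cy': 245.2950882318048, 'world_from_camera': array([[ 0.79133336,  0.50457272, -0.34525046,  0.15281646],
       [-0.61136955,  0.65706977, -0.44100635, -0.52752502],
       [ 0.00433387,  0.56005865,  0.82844162,  1.11879242],
       [ 0.        ,  0.        ,  0.        ,  1.        ]])}
```

View pics/top0.png

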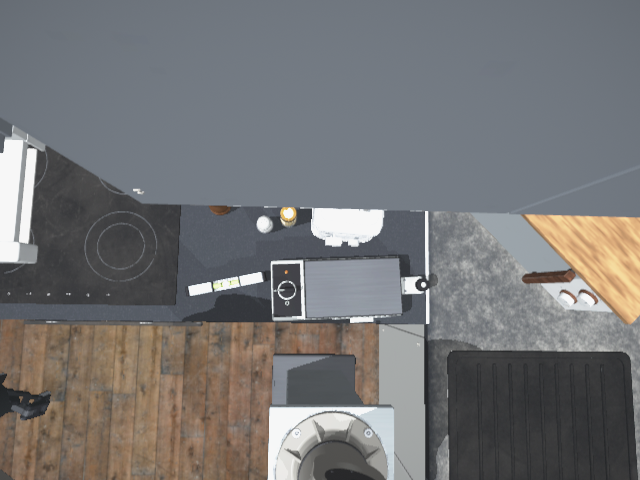

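View pics/side0.png

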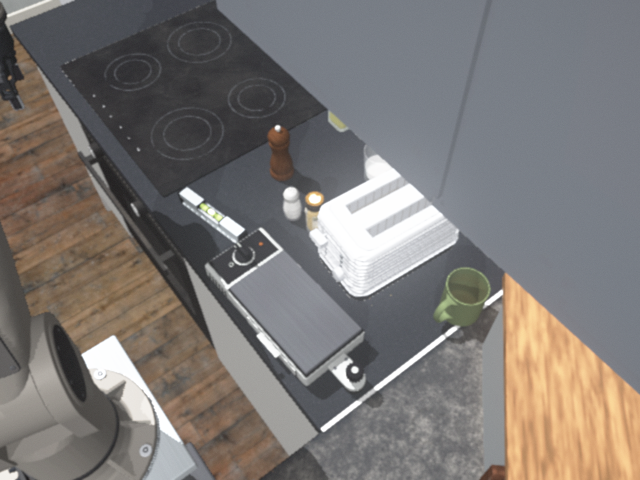

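The top view shows the level at about (190..265, 290..276), the switch at (287,290), the plate over columns 304–402 and rows 258–318, and the knob at (422,285). The jar and shaker are behind the level's right end. The side view agrees.

```bash
cat >> h.py <<'E'
def cloud(f):
    q=np.load('pics/'+f+'.npz');fx,fy,cx,cy=q['K'];T=q['T'];d=q['d']
    v,u=np.mgrid[:480,:640];P=np.stack([(u-cx)/fx*d,-(v-cy)/fy*d,-d],-1)@T[:3,:3].T+T[:3,3]
    P[d<=0]=np.nan;return P
def rect(P,M):
    xy=P[M][:,:2].astype(np.float32);(c,s,a)=cv2.minAreaRect(xy*1000);return len(xy),np.round(c,1),np.round(s,1),round(a,2),np.round(1000*np.median(P[M][:,2]),1)
E
python3 - <<'E'
from h import *
for f in('top0','side0'):
    P=cloud(f);x,y,z=P[...,0],P[...,1],P[...,2]
    R=np.load('pics/'+f+'.npz')['p'].astype(int)
    W=(x>.38)&(x<.62)
    print(f,'table',np.nanmedian(z[W&(abs(z)<.02)]))
    for n,M in dict(plate=W&(z>.061)&(z<.073)&(y<.08)&(y>-.2),level=W&(z>.034)&(z<.05)&(y>.16)&(y<.5),
        knob=W&(z>.066)&(z<.082)&(y<-.1)&(y>-.3),bar=W&(z>.076)&(z<.095)&(y>.05)&(y<.2)).items():
        M=cv2.morphologyEx(M.astype(np.uint8),cv2.MORPH_OPEN,np.ones((2,2)))>0 
        if M.any(): print(n,rect(P,M))
        else: print(n,'none')
    for n,(a,b) in dict(sw=(287,290),kn=(422,285)).items() if f=='top0' else dict(sw=(244,252),kn=(354,371)).items(): print(n,P[b-3:b+4,a-3:a+4].reshape(-1,3).mean(0),z[b-8:b+9:4,a-12:a+13:3].round(3))
E
```

```text
top0 table 0.001084679702686886
plate (5321, array([466.2, -47.8]), array([135.5, 255.9]), 8.9, np.float64(nan))
level (680, array([480.1, 245.6]), array([100.1, 272.5]), 37.27, np.float64(nan))
knob (417, array([ 456.7, -181.3]), array([153.5, 129.7]), 89.7, np.float64(nan))
bar (189, array([528.5, 149.8]), array([196.6,  38.2]), 19.56, np.float64(84.7))
sw [nan nan nan] [[0.057 0.055 0.055 0.064 0.061 0.059 0.052 0.061 0.056]
 [0.062 0.059 0.064 0.063   nan 0.062 0.063 0.055 0.056]
 [0.056 0.06  0.085 0.09  0.086 0.085 0.085 0.055 0.055]
 [0.061 0.057 0.063 0.06  0.061 0.063 0.055 0.06  0.054]
 [0.056 0.057 0.057 0.057 0.056 0.057 0.055 0.056 0.056]]
kn [nan nan nan] [[ 0.035  0.038  0.038  0.035  0.037 -0.003 -0.001 -0.001 -0.001]
 [ 0.037  0.035  0.069  0.079  0.071  0.072 -0.002 -0.005 -0.   ]
 [ 0.037  0.034  0.071  0.07   0.075  0.075  0.076  0.     0.002]
 [ 0.034  0.036  0.04   0.075  0.073  0.071  0.001  0.002 -0.002]
 [ 0.    -0.004 -0.002  0.     0.006 -0.007 -0.004 -0.006  0.006]]
side0 table 4.654045290775066e-05
plate (7926, array([462.8, -41.7]), array([220.3, 214.1])
[... 289 characters left out ...]
-0.001  0.085  0.086  0.057  0.053  0.053  0.055  0.054  0.058]
 [ 0.058  0.057  0.085  0.086  0.089  0.064  0.056  0.057  0.052]
 [ 0.056  0.063  0.063  0.082  0.085  0.084  0.064  0.059  0.057]
 [ 0.057  0.063  0.062  0.061  0.08   0.078  0.063  0.055  0.059]
 [ 0.056  0.061  0.065  0.063  0.066  0.065  0.06   0.057  0.058]]
kn [ 0.46069395 -0.21992468  0.07355234] [[ 0.038  0.036  0.036  0.071  0.071  0.075  0.003 -0.001 -0.   ]
 [ 0.033  0.034  0.072  0.076  0.072  0.078  0.073 -0.002  0.002]
 [ 0.038  0.075  0.075  0.075  0.072  0.078  0.074  0.066 -0.004]
 [ 0.038  0.061  0.071  0.07   0.074  0.07   0.071  0.035  0.004]
 [ 0.034  0.04   0.063  0.063  0.064  0.063  0.056  0.036 -0.004]]
```

```bash
cat >> h.py <<'E'
def big(f,zlo,zhi,zp,box):
    P=cloud(f);x,y,z=P[...,0],P[...,1],P[...,2];x0,x1,y0,y1=box
    M=((z>zlo)&(z<zhi)&(x>x0)&(x<x1)&(y>y0)&(y<y1)).astype(np.uint8)
    M=cv2.morphologyEx(M,cv2.MORPH_CLOSE,np.ones((3,3)))
    n,l,st,_=cv2.connectedComponentsWithStats(M,connectivity=4)
    k=1+np.argmax(st[1:,4]);v,u=np.nonzero(l==k)
    X=np.array([pt(f,a,b,zp)[:2] for a,b in zip(u,v)])*1000
    C=np.cov(X.T);w,V=np.linalg.eigh(C);ax=V[:,1]
    (c,s,a)=cv2.minAreaRect(X.astype(np.float32))
    return dict(n=len(X),mean=X.mean(0).round(1),axis=round(np.degrees(np.arctan(ax[0]/ax[1])),2),len=np.sqrt(12*w).round(1),rect=(np.round(c,1),np.round(s,1),round(a,1)),z=round(1000*float(np.nanmedian(z[l==k])),1))
E
python3 - <<'E'
from h import *
for f in('top0','side0'):
    print(f,'plate',big(f,.060,.074,.067,(.38,.62,-.2,.08)))
    print('level',big(f,.033,.05,.042,(.38,.6,.155,.5)))
    print('knob',big(f,.065,.085,.074,(.38,.6,-.28,-.19)))
    print('bar',big(f,.075,.095,.086,(.38,.52,.05,.17)))
E
```

```text
top0 plate {'n': 5402, 'mean': array([455.4, -41. ]), 'axis': np.float64(-3.24), 'len': array([139.8, 239. ]), 'rect': (array([455.7, -41.7]), array([144. , 240.3]), 2.9), 'z': 66.6}
level {'n': 728, 'mean': array([460., 277.]), 'axis': np.float64(-12.3), 'len': array([ 23.2, 206.7]), 'rect': (array([460.5, 275.8]), array([ 23.9, 199.6]), 12.3), 'z': 40.7}
knob {'n': 144, 'mean': array([ 465.3, -215.3]), 'axis': np.float64(6.61), 'len': array([28.3, 30.9]), 'rect': (array([ 465.2, -215.8]), array([29.8, 33.3]), 0.9), 'z': 72.9}
bar {'n': 75, 'mean': array([447.1, 122.2]), 'axis': np.float64(-3.58), 'len': array([11.3, 37.6]), 'rect': (array([447.3, 122.7]), array([ 9.6, 36.3]), 0.9), 'z': 85.0}
side0 plate {'n': 7938, 'mean': array([450.4, -51.7]), 'axis': np.float64(-2.09), 'len': array([139.3, 240.2]), 'rect': (array([451.2, -47.3]), array([142.8, 245.5]), 2.0), 'z': 66.3}
level {'n': 813, 'mean': array([455.2, 267.3]), 'axis': np.float64(-12.2), 'len': array([ 25.3, 210.7]), 'rect': (array([454.7, 270.4]), array([ 28.9, 204.2]), 11.6), 'z': 39.5}
knob {'n': 276, 'mean': array([ 460.7, -219.9]), 'axis': np.float64(46.76), 'len': array([29.7, 31.1]), 'rect': (array([ 460.7, -220. ]), array([34.7, 32.7]), 51.3), 'z': 72.6}
bar {'n': 111, 'mean': array([441.3, 117.4]), 'axis': np.float64(-1.5), 'len': array([13.1, 41.9]), 'rect': (array([441.2, 117.6]), array([13.4, 43.5]), 1.3), 'z': 83.5}
```

```bash
python3 -m crank '-.037 -.04 0 0 0 0;-.037 -.04 0 0 0 0;-.037 -.04 0 0 0 0;-.037 -.04 0 0 0 0;-.037 -.04 0 0 0 0;-.037 -.04 0 0 0 0;-.037 -.04 0 0 0 0;-.037 -.04 0 0 0 0;-.037 -.04 0 0 0 0;-.037 -.04 0 0 0 0;0 0 0 0 0 9.4;0 0 0 0 0 9.4;0 0 0 0 0 9.4;0 0 0 0 0 9.4;0 0 0 0 0 9.4;0 0 0 0 0 9.4;0 0 0 0 0 9.4;0 0 0 0 0 0' .04
python3 - <<'E'
from h import *
s=arm.state();print(s['joints'],s['eef_rot'].round(3),s['contact_force'])
m=snap('wrist','w1');print(m['world_from_camera'].round(3),m['fx'])
f='w1'
try:print('bar',big(f,.075,.095,.086,(.38,.52,.05,.17)))
except Exception as e:print(e)
E
```

```text
time: 2.35
position: [0.4447, 0.1208, 0.2392]
eef_rot: [[-0.049, 0.999, -0.0], [0.999, 0.049, -0.0], [-0.0, -0.0, -1.0]]
contact_force: [-0.7, -0.2, 0.0]
gripper_width: 0.0399
grasp_force: 0.0
[-47.14487545   3.56943957  25.26038833 119.62136255  -1.80615773
  57.18280407 -18.1177123 ] [[-0.049  0.999 -0.   ]
 [ 0.999  0.049 -0.   ]
 [-0.    -0.    -1.   ]] [-0.68445232 -0.2155259   0.01946563]
[[ 0.999 -0.047 -0.014  0.441]
 [ 0.049  0.954  0.297  0.196]
 [-0.001 -0.297  0.955  0.374]
 [ 0.     0.     0.     1.   ]] 405.00387342151
bar {'n': 795, 'mean': array([443.9, 123.7]), 'axis': np.float64(-3.15), 'len': array([10.7, 40.2]), 'rect': (array([443.8, 123.3]), array([10.4, 40.7]), 3.1), 'z': 85.7}
```

View pics/w1.png

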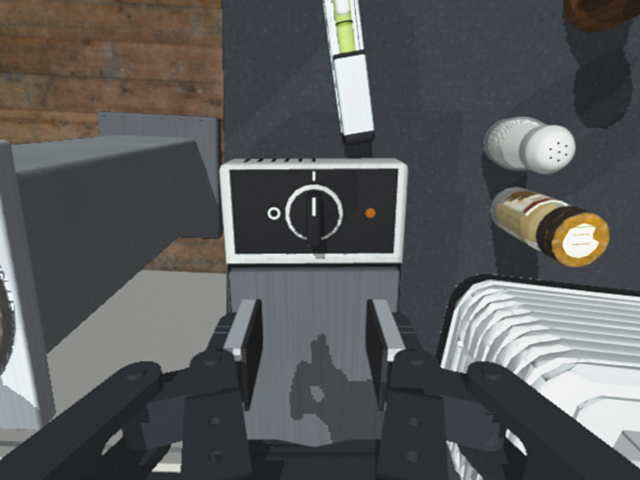

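The wrist view shows the bar at pixels (314,200), with its white line toward the left end (on). The ring mark is on the front side. Now descending to grip it.

```bash
python3 -m crank '.0027 -.001 .04 0 0 0;0 0 .04 0 0 0;0 0 .04 0 0 0;0 0 .03 0 0 0;0 0 .011 0 0 0;0 0 0 0 0 0;0 0 0 0 0 0' .035 && python3 -m crank '0 0 0 0 0 0;0 0 0 0 0 0;0 0 0 0 0 0;0 0 0 0 0 0;0 0 0 0 0 0' 0
```

```text
time: 3.28
position: [0.4443, 0.1237, 0.0793]
eef_rot: [[-0.049, 0.999, 0.001], [0.999, 0.049, 0.001], [0.001, 0.001, -1.0]]
contact_force: [0.2, -0.5, 2.2]
gripper_width: 0.0346
grasp_force: 0.0
time: 3.9
position: [0.4444, 0.1238, 0.0793]
eef_rot: [[-0.049, 0.999, 0.001], [0.999, 0.049, 0.001], [0.001, 0.001, -1.0]]
contact_force: [-1.3, 0.1, 12.2]
gripper_width: 0.0096
grasp_force: 60.7
```

```bash
python3 -m crank '0 0 -.001 0 0 -10;0 0 0 0 0 -10;0 0 0 0 0 -10;0 0 0 0 0 -10;0 0 0 0 0 -10;0 0 0 0 0 -10;0 0 0 0 0 -10;0 0 0 0 0 -10;0 0 0 0 0 -10;0 0 0 0 0 0;0 0 0 0 0 0' && python3 -m crank '0 0 0 0 0 0;0 0 0 0 0 0;0 0 -.02 0 0 0;0 0 -.04 0 0 0;0 0 -.05 0 0 0;0 0 -.05 0 0 0;0 0 0 0 0 0' .04
python3 - <<'E'
from h import *
m=snap('side','s2');p=cv2.imread('pics/s2.png')
print(arm.state()['joints'].round(1))
cv2.imwrite('pics/s2c.png',cv2.resize(p[160:300,150:330],None,fx=3,fy=3))
print('bar',big('s2',.075,.095,.086,(.40,.49,.09,.16)))
m=snap('wrist','w2')
P=cloud('w2');print('level',big('w2',.033,.05,.042,(.38,.6,.16,.5)))
E
```

```text
time: 5.28
position: [0.4432, 0.1225, 0.0794]
eef_rot: [[-0.999, -0.048, -0.001], [-0.048, 0.999, -0.001], [0.001, -0.001, -1.0]]
contact_force: [-2.3, -5.1, -1.3]
gripper_width: 0.0092
grasp_force: 61.9
time: 6.15
position: [0.4455, 0.1244, 0.2432]
eef_rot: [[-0.999, -0.049, 0.006], [-0.049, 0.999, 0.003], [-0.006, 0.003, -1.0]]
contact_force: [-0.1, 0.3, 0.1]
gripper_width: 0.0402
grasp_force: 0.0
[-25.3   4.    1.8 118.5  -0.2  57.4  69.4]
bar {'n': 130, 'mean': array([441.6, 117.5]), 'axis': np.float64(86.13), 'len': array([16.4, 39.6]), 'rect': (array([442.1, 116.5]), array([40.5, 17.8]), 3.0), 'z': 83.2}
level {'n': 6212, 'mean': array([455.4, 274.5]), 'axis': np.float64(-12.22), 'len': array([ 25. , 208.1]), 'rect': (array([455.9, 273.1]), array([ 27. , 200.1]), 12.3), 'z': 41.5}
```

View pics/s2c.png

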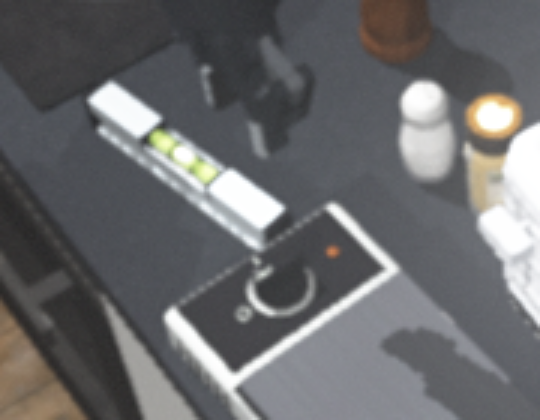

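The bar now lies along the griddle's x, toward the ring, so the switch is off. Next I move over the level.

```bash
python3 -m crank '-.0045 .037 0 0 0 0;-.0045 .037 0 0 0 0;-.0045 .037 0 0 0 0;-.0045 .037 0 0 0 0;0 0 0 0 0 10;0 0 0 0 0 10;0 0 0 0 0 10;0 0 0 0 0 10;0 0 0 0 0 10;0 0 0 0 0 10;0 0 0 0 0 10;0 0 0 0 0 10.6;0 0 0 0 0 0' .055
python3 - <<'E'
from h import *
s=arm.state();m=snap('wrist','w3')
print('level',big('w3',.033,.05,.042,(.38,.6,.16,.5)))
E
```

```text
time: 7.88
position: [0.454, 0.272, 0.2381]
eef_rot: [[-0.212, 0.977, -0.001], [0.977, 0.212, -0.001], [-0.001, -0.002, -1.0]]
contact_force: [-0.5, -0.7, 0.6]
gripper_width: 0.055
grasp_force: 0.0
level {'n': 6147, 'mean': array([455.2, 284.6]), 'axis': np.float64(-12.32), 'len': array([ 23.2, 206.8]), 'rect': (array([457.2, 275.3]), array([ 24. , 198.3]), 12.3), 'z': 41.8}
```

View pics/w3.png

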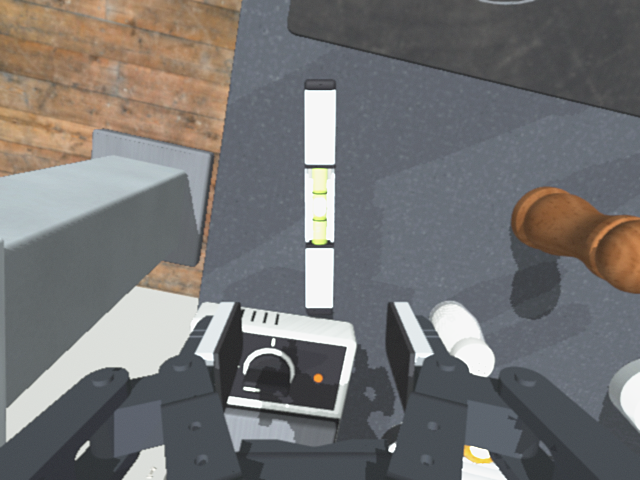

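```bash
python3 -m crank '.0023 .0036 .05 0 0 0;0 0 .05 0 0 0;0 0 .05 0 0 0;0 0 .04 0 0 0;0 0 .02 0 0 0;0 0 .006 0 0 0;0 0 0 0 0 0' && python3 -m crank '0 0 0 0 0 0;0 0 0 0 0 0;0 0 0 0 0 0;0 0 0 0 0 0;0 0 0 0 0 0;0 0 0 0 0 0' 0
```

```text
time: 8.8
position: [0.4575, 0.2751, 0.0233]
eef_rot: [[-0.213, 0.977, -0.0], [0.977, 0.213, -0.0], [-0.0, -0.0, -1.0]]
contact_force: [-0.5, -0.4, 0.7]
gripper_width: 0.0547
grasp_force: 0.0
time: 9.55
position: [0.4579, 0.2755, 0.0243]
eef_rot: [[-0.211, 0.977, 0.001], [0.977, 0.211, 0.001], [0.001, 0.001, -1.0]]
contact_force: [-2.6, -1.3, 9.0]
gripper_width: 0.023
grasp_force: 59.5
```

```bash
python3 -m crank '0 0 -.03 0 0 0;0 0 -.05 0 0 0;0 0 -.045 0 0 9.2;-.0397 -.0031 0 0 0 0;-.0397 -.0031 0 0 0 0;-.0397 -.0031 0 0 0 0;-.0397 -.0031 0 0 0 0;-.0397 -.0031 0 0 0 0;-.0397 -.0031 0 0 0 0;-.0397 -.0031 0 0 0 0;-.0397 -.0031 0 0 0 0;0 0 0 0 0 0;0 0 .03 0 0 0;0 0 .02 0 0 0;0 0 0 0 0 0'
```

```text
time: 11.42
position: [0.4484, -0.0428, 0.0976]
eef_rot: [[-0.053, 0.999, -0.002], [0.999, 0.053, -0.0], [-0.0, -0.002, -1.0]]
contact_force: [-0.7, -0.8, -3.2]
gripper_width: 0.0227
grasp_force: 60.1
```

```bash
python3 -m crank '0 0 .003 0 0 0;0 0 .001 0 0 0;0 0 .001 0 0 0;0 0 0 0 0 0' && python3 -m crank '0 0 .001 0 0 0;0 0 0 0 0 0'
```

```text
time: 11.92
position: [0.4494, -0.0432, 0.0935]
eef_rot: [[-0.052, 0.999, 0.0], [0.999, 0.052, 0.0], [0.0, 0.0, -1.0]]
contact_force: [0.0, -0.1, -3.8]
gripper_width: 0.0232
grasp_force: 60.1
time: 12.18
position: [0.4493, -0.0433, 0.0923]
eef_rot: [[-0.052, 0.999, -0.0], [0.999, 0.052, -0.0], [-0.0, -0.0, -1.0]]
contact_force: [0.5, 0.5, -3.8]
gripper_width: 0.0225
grasp_force: 60.1
```

```bash
python3 -m crank '0 0 .001 0 0 0;0 0 0 0 0 0' && python3 -m crank '0 0 .001 0 0 0;0 0 0 0 0 0'
```

```text
time: 12.42
position: [0.4494, -0.0434, 0.0917]
eef_rot: [[-0.052, 0.999, 0.0], [0.999, 0.052, 0.0], [0.0, 0.0, -1.0]]
contact_force: [-4.0, -1.5, 9.4]
gripper_width: 0.0231
grasp_force: 62.0
time: 12.68
position: [0.4494, -0.0433, 0.0916]
eef_rot: [[-0.052, 0.999, 0.0], [0.999, 0.052, 0.001], [0.001, 0.0, -1.0]]
contact_force: [-14.5, -0.0, 41.1]
gripper_width: 0.0229
grasp_force: 66.3
```

```bash
python3 -m crank '0 0 -.0015 0 0 0;0 0 0 0 0 0;0 0 0 0 0 0;0 0 0 0 0 0' .05 && python3 -m crank '0 0 -.04 0 0 0;0 0 -.05 0 0 0;-.03 0 -.05 0 0 0;-.04 0 0 0 0 0;0 0 0 0 0 0;0 0 0 0 0 0;0 0 0 0 0 0;0 0 0 0 0 0' .055
python3 - <<'E'
from h import *
s=arm.state();m=snap('wrist','w4');snap('side','s4')
print('level',big('w4',.095,.125,.109,(.40,.5,-.17,.1)))
p=cv2.imread('pics/w4.png');T=m['world_from_camera']
c=np.linalg.inv(T)@[.4494,-.0433,.109,1];u=m['cx']+m['fx']*c[0]/-c[2];v=m['cy']+m['fy']*-c[1]/-c[2];print(u,v)
u,v=int(u),int(v);a=p[max(v-100,0):v+100,u-60:u+60]
a=cv2.resize(a,None,fx=3,fy=3)
P=cloud('s4');d=np.linalg.norm(P-[.4494,-.0433,.109],axis=-1);d[np.isnan(d)]=9;v,u=np.unravel_index(d.argmin(),d.shape);print(u,v)
b=cv2.resize(cv2.imread('pics/s4.png')[v-40:v+40,u-50:u+50],None,fx=4,fy=4)
o=np.zeros((600,800,3),np.uint8);o[:a.shape[0],:a.shape[1]]=a[:600,:400];o[:b.shape[0],400:800]=b;cv2.imwrite('pics/b4.png',o)
E
```

```text
time: 13.18
position: [0.4493, -0.0432, 0.0917]
eef_rot: [[-0.052, 0.999, -0.0], [0.999, 0.052, -0.0], [-0.0, -0.0, -1.0]]
contact_force: [0.3, -1.1, 0.2]
gripper_width: 0.0501
grasp_force: 0.0
time: 14.18
position: [0.4529, -0.1126, 0.2316]
eef_rot: [[-0.053, 0.999, -0.001], [0.999, 0.053, -0.0], [-0.0, -0.001, -1.0]]
contact_force: [-0.1, -0.3, -0.2]
gripper_width: 0.0551
grasp_force: 0.0
level {'n': 9763, 'mean': array([449.5, -51.7]), 'axis': np.float64(-3.04), 'len': array([ 23.3, 173.7]), 'rect': (array([449.8, -59.2]), array([ 23.9, 167.4]), 3.0), 'z': 108.9}
314.3226181938486 125.69555724736585
293 300
```

View pics/b4.png

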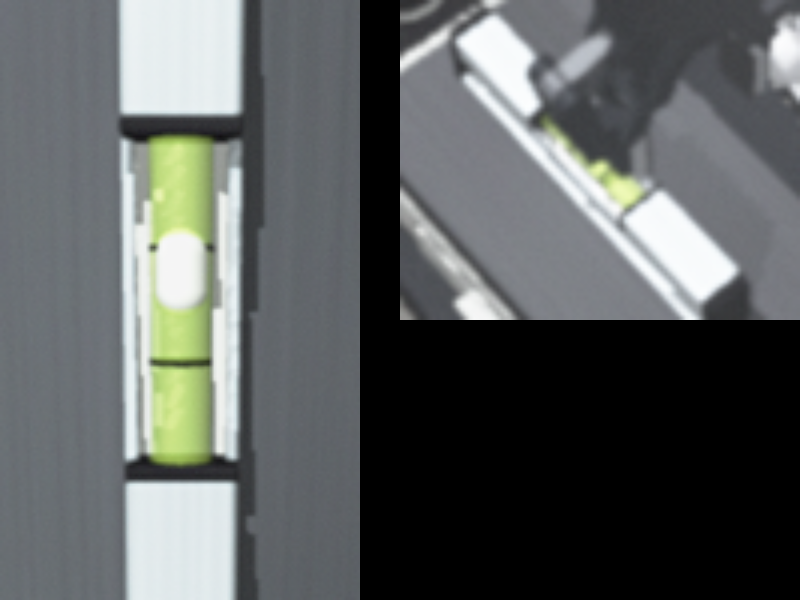

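The wrist crop shows the vial lines at rows 247 and 363 and the bubble centred at 269. It stands about 7 mm toward the left end, so the foot needs about 1.09 rad clockwise. Next I move over the knob.

```bash
python3 -m crank '-.035 .0013 0 0 0 0;-.035 .0013 0 0 0 0;-.035 .0013 0 0 0 0;0 0 0 0 0 0' .055
python3 - <<'E'
from h import *
m=snap('wrist','w5');s=arm.state();print(s['joints'].round(1))
print('knob',big('w5',.066,.085,.074,(.42,.52,-.26,-.185)))
P=cloud('side0')
for y in np.arange(-.3,.1,.05):
  for x in (.5,.54,.58):
    M=(abs(P[...,0]-x)<.02)&(abs(P[...,1]-y-.025)<.025);print(round(np.nanpercentile(P[...,2][M],98),3) if M.any() else None,end=' ')
  print(round(y,2))
E
```

```text
time: 14.78
position: [0.4621, -0.22, 0.2317]
eef_rot: [[-0.049, 0.999, -0.0], [0.999, 0.049, -0.001], [-0.001, -0.0, -1.0]]
contact_force: [-0.1, -0.0, -0.3]
gripper_width: 0.0549
grasp_force: 0.0
[ -6.5   9.9  27.8 114.5  -5.4  56.9  26.8]
knob {'n': 1541, 'mean': array([ 462.7, -217. ]), 'axis': np.float64(-10.24), 'len': array([28.8, 29.2]), 'rect': (array([ 462.7, -217.1]), array([32.8, 33.6]), 2.8), 'z': 74.0}
0.004 0.004 0.812 -0.3
0.004 0.004 0.785 -0.25
0.068 0.065 0.758 -0.2
0.07 0.069 0.732 -0.15
0.07 0.083 0.703 -0.1
0.07 0.147 0.678 -0.05
0.071 0.15 0.651 -0.0
0.07 0.004 0.626 0.05
```

```bash
python3 -m crank '.0029 .0007 .05 0 0 0;0 0 .05 0 0 0;0 0 .04 0 0 0;0 0 .025 0 0 0;0 0 .012 0 0 0;0 0 0 0 0 0' && python3 -m crank '0 0 0 0 0 0;0 0 0 0 0 0;0 0 0 0 0 0;0 0 0 0 0 0' 0 && python3 -m crank '0 0 0 0 0 10;0 0 0 0 0 10;0 0 0 0 0 10;0 0 0 0 0 10;0 0 0 0 0 10;0 0 0 0 0 10;0 0 0 0 0 3;0 0 0 0 0 0;0 0 0 0 0 0'
```

```text
time: 15.58
position: [0.4628, -0.2144, 0.0547]
eef_rot: [[-0.053, 0.999, -0.001], [0.999, 0.053, 0.0], [0.0, -0.001, -1.0]]
contact_force: [-0.9, 0.2, -1.3]
gripper_width: 0.0552
grasp_force: 0.0
time: 16.08
position: [0.4631, -0.2149, 0.0561]
eef_rot: [[-0.052, 0.999, 0.001], [0.999, 0.052, 0.0], [0.0, 0.001, -1.0]]
contact_force: [-3.3, 1.1, 10.3]
gripper_width: 0.0323
grasp_force: 58.4
time: 17.2
position: [0.4655, -0.2162, 0.0563]
eef_rot: [[0.866, 0.5, 0.005], [0.5, -0.866, -0.003], [0.003, 0.005, -1.0]]
contact_force: [9.6, -8.2, -7.1]
gripper_width: 0.0322
grasp_force: 60.7
```

```bash
python3 -m crank '0 0 0 0 0 0;0 0 0 0 0 0;0 0 0 0 0 0;0 0 0 0 0 0;0 0 0 0 0 0'
cat >> h.py <<'E'
def vial(f,ctr=(.4494,-.0433,.109),n=400):
    # rectified view along the level: rows = along +y(level) from +40mm to -40mm at 0.2 mm, cols 16 mm
    q=np.load('pics/'+f+'.npz');fx,fy,cx,cy=q['K'];Ti=np.linalg.inv(q['T'])
    a=np.radians(3.1);ey=np.array([-np.sin(a),np.cos(a),0]);ex=np.array([np.cos(a),np.sin(a),0])
    s=np.linspace(.04,-.04,n);t=np.linspace(-.016,.016,160)
    W=np.array(ctr)+s[:,None,None]*ey+t[None,:,None]*ex
    C=np.concatenate([W,np.ones(W.shape[:2]+(1,))],-1)@Ti.T
    u=cx+fx*C[...,0]/-C[...,2];v=cy-fy*C[...,1]/-C[...,2]
    return cv2.remap(q['p'][:,:,::-1].copy(),u.astype(np.float32),v.astype(np.float32),cv2.INTER_CUBIC)
E
python3 - <<'E'
from h import *
for n in('wrist','side','top'): snap(n,n[0]+'6')
cv2.imwrite('pics/b6.png',np.hstack([vial(f) for f in ('w4','w6','s6','t6')]))
E
```

```text
time: 17.82
position: [0.4655, -0.2162, 0.0563]
eef_rot: [[0.866, 0.5, 0.005], [0.5, -0.866, -0.003], [0.003, 0.005, -1.0]]
contact_force: [9.1, -7.6, -7.9]
gripper_width: 0.032
grasp_force: 60.7
```

View pics/b6.png

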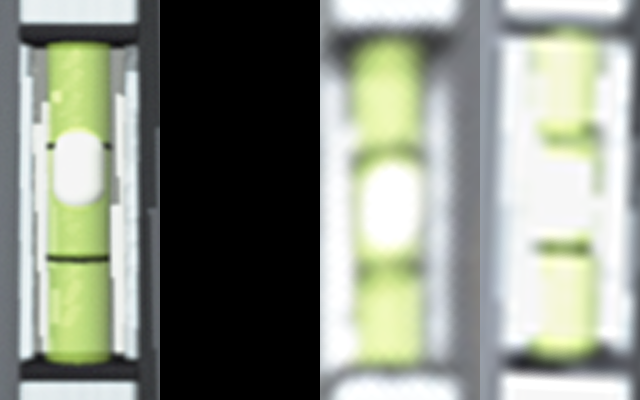

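Rectified vial: the side camera shows the lines at rows 150 and 267 and the bubble centred at about 204. It is nearly centred, about 1 mm to the left. I'll measure it numerically.

```bash
cat >> h.py <<'E'
def prof(f,c0,c1):
    I=vial(f)[:,c0:c1].astype(float);b=I[:,:,0].mean(1);g=I[:,:,1].mean(1)
    k=np.arange(400);m=(k>100)&(k<320)
    t=(b[m].max()+np.median(b[(k>285)&(k<330)]))/2
    i=np.flatnonzero(m&(b>t));cm=(i[0]+i[-1])/2
    gs=cv2.GaussianBlur(g[:,None],(1,21),4).ravel() if 0 else np.convolve(g,np.ones(5)/5,'same')
    l1=110+np.argmin(gs[110:175]);l2=235+np.argmin(gs[235:300])
    return i[0],i[-1],cm,l1,l2,'offset mm up:',((l1+l2)/2-cm)*23/(l2-l1)
E
python3 - <<'E'
from h import *
print(prof('w4',52,60),prof('w4',65,90))
print(prof('s6',58,82),prof('s6',38,48))
I=vial('s6')[:,40:46].mean(1);J=vial('s6')[:,64:78].mean(1)
for r in range(120,300,6):print(r,I[r].round(),J[r].round())
E
```

```text
(np.int64(148), np.int64(194), np.float64(171.0), np.int64(145), np.int64(258), 'offset mm up:', np.float64(6.207964601769912)) (np.int64(132), np.int64(204), np.float64(168.0), np.int64(112), np.int64(259), 'offset mm up:', np.float64(2.738095238095238))
(np.int64(166), np.int64(247), np.float64(206.5), np.int64(150), np.int64(267), 'offset mm up:', np.float64(0.39316239316239315)) (np.int64(181), np.int64(238), np.float64(209.5), np.int64(158), np.int64(271), 'offset mm up:', np.float64(1.0176991150442478))
120 [173. 236. 221.] [182. 248. 238.]
126 [187. 240. 228.] [181. 248. 238.]
132 [193. 243. 232.] [175. 244. 232.]
138 [188. 238. 227.] [160. 231. 215.]
144 [169. 221. 208.] [139. 208. 189.]
150 [146. 194. 180.] [127. 196. 177.]
156 [123. 172. 156.] [144. 211. 194.]
162 [116. 178. 156.] [191. 238. 228.]
168 [134. 202. 180.] [240. 254. 252.]
174 [162. 222. 204.] [255. 255. 255.]
180 [191. 234. 222.] [255. 255. 255.]
186 [208. 241. 233.] [255. 255. 255.]
192 [216. 243. 237.] [255. 255. 255.]
198 [223. 243. 239.] [255. 255. 255.]
204 [223. 243. 239.] [255. 255. 255.]
210 [227. 244. 240.] [255. 255. 255.]
216 [226. 244. 240.] [255. 255. 255.]
222 [225. 244. 240.] [255. 255. 255.]
228 [221. 244. 238.] [255. 255. 255.]
234 [206. 243. 234.] [255. 255. 255.]
240 [192. 240. 229.] [251. 255. 255.]
246 [176. 237. 224.] [227. 255. 252.]
252 [161. 229. 214.] [187. 244. 235.]
258 [147. 209. 192.] [150. 222. 205.]
264 [131. 184. 166.] [129. 203. 184.]
270 [122. 171. 155.] [126. 205. 183.]
276 [120. 176. 157.] [133. 219. 195.]
282 [130. 194. 172.] [145. 230. 209.]
288 [142. 212. 189.] [157. 237. 222.]
294 [156. 224. 205.] [171. 244. 232.]
```

```bash
python3 -m crank '0 0 0 0 0 0;0 0 0 0 0 0;0 0 0 0 0 0;0 0 -.03 0 0 0;0 0 -.05 0 0 0;0 0 -.05 0 0 0;0 0 -.05 0 0 0;0 0 0 0 0 -10;0 0 0 0 0 -10;0 0 0 0 0 -10;0 0 0 0 0 -10;0 0 0 0 0 -10;0 0 0 0 0 -10;0 0 0 0 0 -3;.035 -.002 0 0 0 0;.035 -.002 0 0 0 0;.035 -.002 0 0 0 0;0 0 0 0 0 0' .05
python3 - <<'E'
from h import *
snap('wrist','w7');snap('side','s7')
cv2.imwrite('pics/b7.png',np.hstack([vial('w7'),vial('s7')]));print(prof('s7',58,82),prof('w7',66,90))
E
```

```text
time: 20.23
position: [0.4511, -0.1081, 0.2348]
eef_rot: [[-0.055, 0.998, -0.0], [0.998, 0.055, 0.001], [0.001, -0.0, -1.0]]
contact_force: [0.6, -0.5, -0.7]
gripper_width: 0.0499
grasp_force: 0.0
(np.int64(205), np.int64(246), np.float64(225.5), np.int64(152), np.int64(267), 'offset mm up:', np.float64(-3.2)) (np.int64(165), np.int64(237), np.float64(201.0), np.int64(143), np.int64(257), 'offset mm up:', np.float64(-0.20175438596491227))
```

View pics/b7.png

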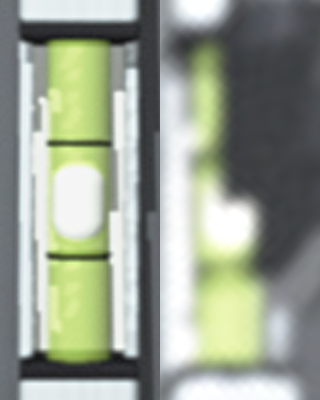

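The wrist view shows the bubble centred: lines at rows 143 and 257, bubble at 201, an offset of about -0.2 mm. Now I close the fingers and push down on the level.

```bash
python3 -m crank '.0325 .001 0 0 0 0;.0325 .001 0 0 0 0;0 0 0 0 0 0;0 0 .05 0 0 0;0 0 .04 0 0 0;0 0 .018 0 0 0;0 0 0 0 0 0;0 0 0 0 0 0' 0 && python3 -m crank '0 0 .002 0 0 0;0 0 0 0 0 0' && python3 -m crank '0 0 .001 0 0 0;0 0 0 0 0 0'
```

```text
time: 21.32
position: [0.4505, -0.0461, 0.1276]
eef_rot: [[-0.051, 0.999, 0.001], [0.999, 0.051, -0.0], [-0.0, 0.001, -1.0]]
contact_force: [0.0, -0.2, 0.0]
gripper_width: -0.0002
grasp_force: 0.0
time: 21.58
position: [0.4503, -0.0452, 0.1253]
eef_rot: [[-0.052, 0.999, 0.001], [0.999, 0.052, 0.0], [0.0, 0.001, -1.0]]
contact_force: [0.0, 0.3, 0.0]
gripper_width: 0.0001
grasp_force: 0.0
time: 21.82
position: [0.45, -0.0453, 0.1239]
eef_rot: [[-0.052, 0.999, 0.0], [0.999, 0.052, 0.0], [0.0, 0.0, -1.0]]
contact_force: [0.3, 0.5, 0.5]
gripper_width: 0.0004
grasp_force: 0.0
```

```bash
z='0 0 0 0 0 0'; python3 -m crank '0 0 .003 0 0 0;0 0 0 0 0 0' && python3 -m crank '0 0 .002 0 0 0;0 0 0 0 0 0' && python3 -m crank '0 0 .001 0 0 0;0 0 0 0 0 0'
```

```text
time: 22.08
position: [0.4499, -0.0453, 0.1206]
eef_rot: [[-0.052, 0.999, -0.0], [0.999, 0.052, -0.0], [-0.0, -0.0, -1.0]]
contact_force: [-0.2, -0.8, -0.2]
gripper_width: -0.0001
grasp_force: 0.0
time: 22.32
position: [0.4499, -0.0453, 0.1187]
eef_rot: [[-0.052, 0.999, -0.0], [0.999, 0.052, -0.0], [-0.0, -0.0, -1.0]]
contact_force: [-0.9, -0.1, 0.3]
gripper_width: -0.0002
grasp_force: 0.0
time: 22.58
position: [0.4501, -0.0454, 0.1181]
eef_rot: [[-0.052, 0.999, 0.0], [0.999, 0.052, 0.0], [0.0, 0.0, -1.0]]
contact_force: [-4.0, -0.3, 9.8]
gripper_width: 0.0001
grasp_force: 5.1
```

```bash
python3 -m crank '0 0 0 0 0 0;0 0 0 0 0 0;0 0 0 0 0 0;0 0 0 0 0 0;0 0 0 0 0 0;0 0 0 0 0 0;0 0 0 0 0 0;0 0 0 0 0 0'
python3 - <<'E'
from h import *
snap('side','s8');snap('top','t8');snap('wrist','w8');cv2.imwrite('pics/b8.png',np.hstack([vial(f) for f in('s8','t8','w8')]))
print(arm.state()['contact_force'])
E
```

```text
time: 23.58
position: [0.4501, -0.0453, 0.1181]
eef_rot: [[-0.052, 0.999, 0.0], [0.999, 0.052, 0.0], [0.0, 0.0, -1.0]]
contact_force: [-3.2, -0.6, 9.6]
gripper_width: 0.0001
grasp_force: 4.8
[-3.77151047  0.48471316  9.60813144]
```

View pics/b8.png

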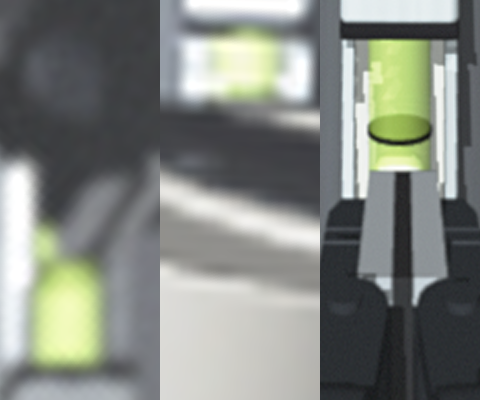

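The push is steady at 9.6 N. In the wrist view the left line is at row 140, with no bubble beyond it. Handing in.

```bash
python3 -c "
from cell import arm
print(arm.job_done())"
```

```text
the job is handed in; nothing more can be done
None
```

I handed the job in at about 24 s with the switch off, the level along the plate, and the fingers still pushing at a steady 9.6 N. The bubble measured 0.2 mm off centre just before the push; during the push the fingers hid most of it, and what stayed in view was consistent with that.

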